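# Lock a boring spindle and take off its bayonet cap

### The arm

A 6-joint arm with a two-finger parallel gripper is mounted at the origin on a cart in front of the work surface, level with it; the furniture and walls round the work are solid. World frame = base frame: x ahead of the robot, y to its left, z up, the work surface at z = 0. Lengths are in mm, angles in degrees, forces in N, time in s.
With the tool pointing down it reaches from about 350 to 975 mm from the base axis. Payload 17.4 kg.
Tool frame: the origin (TCP) lies on the centre line of the jaws, within the pads' length; the fingertips stand 22 mm ahead of it and the grasp point (between the pads) lies 3 mm ahead of it; x points along the fingers, z is the direction in which the jaws open and shut, and the axes are right-handed (so a half turn about x gives the same grasp; the last joint's range is limited). The gripper opens to 85 mm and grips with 20 to 120 N. Pads are 22 mm wide; open, the fingers measure 114 mm over their backs; the gripper's body (76 mm by 85 mm) begins 54 mm behind the grasp point. The pads swing forward as they close: fully open they stand 13 mm farther back than shut.
Start: joints at [-79.286, 6.646, 82.598, -0, 90.757, -2.166], TCP at [150.455, -658.024, 231.003] pointing down, gripper open.
Joint ranges: [-162.19, 162.19], [-47.58, 125.68], [4.15, 143.07], [-65.23, 245.23], [0.69, 171.88], [-170.13, 170.13]. Speed limits (degrees/s): [108.29, 108.29, 127.2, 180, 180, 180].

### API

Orientations are given as [roll, pitch, yaw] about the fixed x, y, z axes, in that order (R = Rz(yaw) Ry(pitch) Rx(roll)).
In Python, from workcell import readout, eyes, manip gives the robot as it stands.
- The arm moves only by the tool play_rows, never from a script. Its argument "steps" is one flat list of numbers, 7 for each row, row after row: the closure in counts, from 0 (fully open) to 255 (shut), then the shift along the tool's x, y, z in mm, then the turn, a rotation vector about the tool's x, y, z in rad. In form: [gripper, tx, ty, tz, ax, ay, az, gripper, tx, ty, tz, ax, ay, az, ...]. A call has 1 to 5 rows; each row is the pose to reach, as a shift and turn from the pose commanded when the call began, along the tool's axes at that moment; what a row does not reach only later rows make up. A row lasts 1/8 s, in which the tool goes at most 62.5 mm and 10.7 degrees, less where a joint would pass 70% of its speed; a pose out of reach is approached as far as the arm can. A call with a gripper value outside its range is refused whole. The fingers move at their own pace and stop on an object; "grip_force" is the grip in N (left out, the last holds). Time passes only in rows, so rows that repeat a pose let the fingers close. It gives the time, the measured TCP pose, the force and the opening at its end, in the units of the state.
- readout.get_state(): the state, without advancing time (a new reading comes with each control period).
- eyes.camera(name): name is "scene" or "side" or "wrist"; returns the picture (480x640x3 uint8, red, green, blue); there is no depth.
- eyes.camera_model(name): a dict with "mtx" (3x3 intrinsics, pixels), "dist_coeffs" ([k1, k2, p1, p2, k3] as OpenCV has them; the pictures are not rectified), "R" (3x3) and "t" (3): a world point X has camera coordinates R X + t. Camera axes: x right, y down, z forward; pixel columns grow to the right and rows downward; lengths in mm; the calibration is good to about 2 mm. A picture is of the moment at which its call begins: read the wrist's pose just before it. camera_model takes no time and is no camera call; for the wrist camera it gives the pose at the moment of the call.
- manip.close_job(): hands the job in, once; it reports no verdict.
The state is a dict: "t": time; "qpos": joint angles; "dq": joint speeds; "effort": joint torques, N m; "eef_pos": TCP position; "tcp_rot": TCP orientation; "wrist_force": force on the tool from outside, world axes, zero at the start; "ft_torque": the same for the moment, N m; "finger_gap": finger opening in mm.
Only numpy, scipy, OpenCV 4.12 (cv2) and the standard library are available. Lean on these libraries where they do the work, as an engineer would, in place of code of your own. Each camera call takes 0.05 s, during which the arm holds its last target. There are 200 camera calls.

### The job

The left spindle of the twin boring head (left as you stand at the robot) needs its cap off so that a new drill can go in. Slide the flat lock key, fork first, into the slot under the left spindle until the shoulder of its grip meets the housing and leave it there so the spindle cannot turn; then find out which way that bayonet cap loosens (the two spindles run opposite ways and the caps carry no mark, so try both ways), turn it free and lift it off. Finish with the cap held in the gripper well clear above its spindle, with the key still home and the other cap and the things lying about left as they were.

Things in the scene. Friction and masses are not known exactly. Their poses are not given: they have to be found in the camera images.
- boring_head: Fixed grey twin boring head, spindles up. Origin: on the table, midway between the spindle axes (x 0, y +-55 mm; left is +y); +x into the housing, within 0.2 rad of the robot's x. Steel base plate 12 mm thick, x -125 to 60, y +-125 mm. Housing on it: front face x = -40, back 50, y +-105, top z = 52 mm, bosses to 58; drive stub at the back to x = 80.
- left_slot (a point): Middle of the mouth of the level slot under the left spindle, on its floor (= base plate top, z = 12 mm), in the housing's front face; axes as the head. Slot 44 mm wide, 9 mm high, 60 mm deep along +x, mouth edges rounded. 40 mm in, the spindle carries a collar with two flats, 15.5 mm apart and 24 mm long, within 3 degrees of lying along x, for the fork to straddle.
- left_nose (a point): Centre of the left spindle's nose end, 88 mm above the table, inside the seated cap; axes as the head. Unlocked, the spindle turns freely along with its cap; with the key home it has only about 12 degrees of play either way.
- lock_key: Loose flat lock key, about 0.2 kg, flat on the table, fork away from the robot. Origin: underside, below the grip's middle; x to the fork, z up. Steel blade 5 mm thick, 40 wide, x -35 to 99 mm. Black grip on the blade, 24 mm wide (y), x -35 to 45, z 5 to 29 mm, front shoulder 34 mm wide. Home: origin 45 mm in front of (-x) the slot mouth, on the plate, x along the slot, shoulder on the housing.
- key_fork (a point): Front end of the key's fork, on its centre line, underside of the blade, 99 mm from the key's origin. The fork is open to the front, 18 mm wide, 28 mm deep, between two round-ended prongs 11 mm wide.
- key_grip (a point): Middle of the key's black grip, 17 mm above the blade's underside. Take the 24 mm width here from above, fingertips just above the 40 mm wide blade.
- cap_left: Dark knurled round cap on the left spindle, 44 mm diameter, 34 high, 0.12 kg. Origin: centre of the open underside, 63 mm above the table when seated; top at 97. Quarter-turn bayonet with a light spring (4 N). One way: firm stop after 10 degrees (up to 40 with the spindle's play). Other way: easy (under 0.15 N m), and 70 to 110 degrees from the start it lifts straight off. The way varies, unseen.
- cap_right: The same cap on the right spindle (its bayonet has the other hand). To be left alone.
- drill_bit: Bystander: dowel drill, 104 mm long, 10 mm thick, lying on the base plate in front of the right slot; origin at its middle, underside. Leave it.
- collet: Bystander: loose dark collet nut, 35 mm diameter, 18 mm high, on the right. Origin at its middle, underside. Leave it.
- allen_key: Bystander: hex key, 115 x 34 x 7 mm, lying in front of the machine vice (fixed, 113 mm high, between key and boring head). Leave it.
- felt_pen: Bystander: marker, 123 mm long, 18 mm thick, lying near the table's front edge, right. Leave it.
- rule_tape: Bystander: tape measure, 72 x 86 x 34 mm, behind the boring head. Leave it.
There are look-alikes about, which are no part of the job. What is shaped like the cap_left but turquoise or yellow is not meant.

How it is judged:
By the outcome, as a careful person would: the job done as asked, in the order asked, and still so for the second after the job is handed in, while the arm keeps its last pose, push and grip.
It also fails if it takes over 54 s, if anything falls off the work surface, if the arm or the gripper's body presses on something with over 40 N, if the wrist force passes 120 N, or if a joint passes its speed limit or range.

## Working session

There is one attempt and no reset: what is moved stays moved. The work goes in short steps, Python scripts to look and compute and a tool call to move; the robot and the scene stay as the last step left them, time stands still between calls to the robot, and variables do not carry over. Pictures are saved under pics/ and viewed, on a budget of 10 in all, crops included, one or two more only if the job needs it, and the job is handed in when it is done.

Besides the shell and the picture viewer there is one more tool, called as name(argument=value, ...), one argument or row to a line, values as JSON. play_rows: Moves the arm, as the interface text tells. Its arguments: {"type":"object","properties":{"steps":{"type":"array"},"grip_force":{"type":"number"}},"required":["steps"]}

```bash
mkdir -p pics; ls; cat > h.py <<'E'
import numpy as np, cv2
from workcell import readout, eyes, manip
def snap(n,f):
    m=eyes.camera_model(n); im=eyes.camera(n); cv2.imwrite('pics/'+f,im[:,:,::-1]); np.save('pics/'+f+'.npy',m,allow_pickle=True); return im,m
def load(f): return np.load('pics/'+f+'.npy',allow_pickle=True).item()
def ray(m,p):
    R=np.array(m['R']);t=np.array(m['t']).ravel()
    q=cv2.undistortPoints(np.array([[p]],float),np.array(m['mtx'],float),np.array(m['dist_coeffs'],float))[0,0]
    return -R.T@t, R.T@np.array([q[0],q[1],1])
def atz(m,p,z):
    c,d=ray(m,p); return c+d*(z-c[2])/d[2]
def tri(m1,p1,m2,p2):
    c1,d1=ray(m1,p1);c2,d2=ray(m2,p2)
    s=np.linalg.lstsq(np.stack([d1,-d2],1),c2-c1,rcond=None)[0]
    a=c1+s[0]*d1;b=c2+s[1]*d2
    return (a+b)/2,np.linalg.norm(a-b)
def proj(m,X):
    R=np.array(m['R'],float);t=np.array(m['t'],float)
    return cv2.projectPoints(np.array(X,float).reshape(-1,3),cv2.Rodrigues(R)[0],t,np.array(m['mtx'],float),np.array(m['dist_coeffs'],float))[0][:,0]
E
python3 - <<'E'
from h import *
print(readout.get_state())
for n in ('scene','side'):
    im,m=snap(n,n+'0.png'); print(n,m)
E
```

```text
pics
{'t': 0.0, 'qpos': array([-7.92876657e+01,  6.67448960e+00,  8.26391167e+01,  6.69640942e-04,
        9.07557697e+01, -2.16583301e+00]), 'dq': array([ 0.0579423 , -0.04395246,  0.10370322,  0.08972664, -0.02332712,
       -0.04300719]), 'effort': array([-2.67047435e-03, -7.31993079e+01, -6.32499790e+01, -1.90941378e-04,
        6.23529646e-03,  1.11054685e-04]), 'eef_pos': array([ 150.39837723, -657.81788364,  230.22134713]), 'tcp_rot': array([177.28118519,  89.93062077, 100.15936094]), 'wrist_force': array([ 0.23394352,  1.34168392, -0.39800263]), 'ft_torque': array([ 0.01355311, -0.0173634 , -0.01286031]), 'finger_gap': 85.47654834062426}
scene {'mtx': array([[575.85205633,   0.        , 320.73766946],
       [  0.        , 575.85205633, 239.07133822],
       [  0.        ,   0.        ,   1.        ]]), 'dist_coeffs': array([-0.06304668,  0.        ,  0.        ,  0.        ,  0.        ]), 'R': array([[-0.09336963,  0.99533216,  0.02441329],
       [ 0.5084612 ,  0.06875056, -0.85833593],
       [-0.85600778, -0.0677293 , -0.51250699]]), 't': array([  41.67137371, -198.99290636, 1873.25092127])}
side {'mtx': array([[468.65766326,   0.        , 314.00159707],
       [  0.        , 468.65766326, 248.79927006],
       [  0.        ,   0.        ,   1.        ]]), 'dist_coeffs': array([0.02798827, 0.        , 0.        , 0.        , 0.        ]), 'R': array([[ 0.90073773,  0.43414811, -0.01367304],
       [ 0.18803114, -0.41810233, -0.88872647],
       [-0.39155565,  0.79793851, -0.45823391]]), 't': array([-481.98996144,  -38.13375157, 1333.35458132])}
```

View pics/scene0.png

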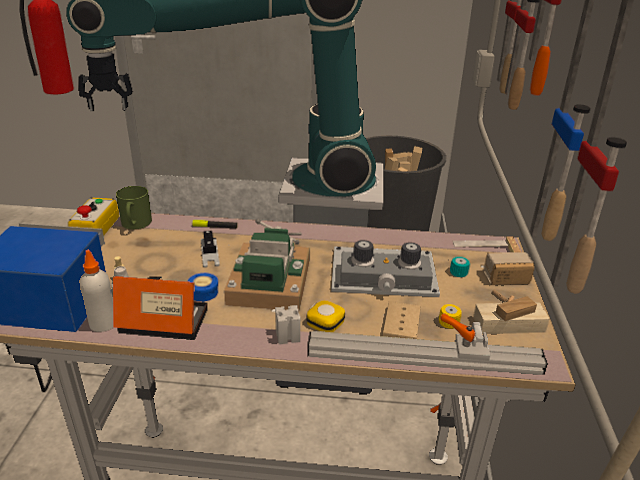

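View pics/side0.png

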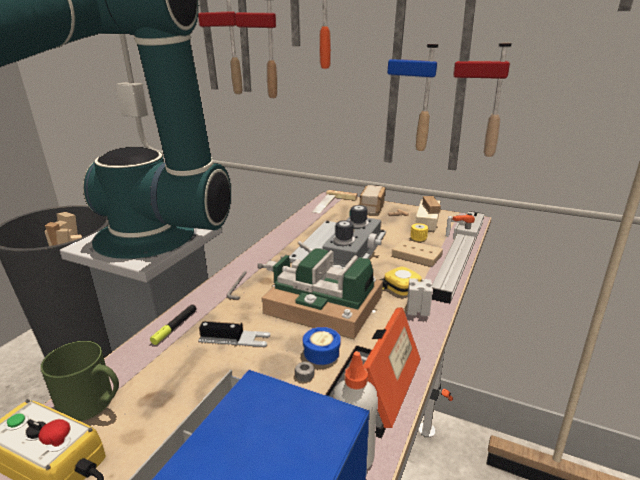

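The scene view faces the robot, so +y is to the right. The cap tops are at about (364,243) for the right spindle and (411,246) for the left. The key is at about (208,248), with its fork toward the camera. In the side view the key's grip is at (221,328), the right cap at (344,226) and the left cap at (358,211).

```bash
python3 - <<'E'
from h import *
a,b=load('scene0.png'),load('side0.png')
for n,p,q in (('capL',(411,244),(358,209)),('capR',(364,242),(344,225)),('grip',(209,239),(221,327)),('fork',(208,265),(268,339))):
    print(n,tri(a,p,b,q), atz(a,p,97 if 'cap' in n else 20),atz(b,q,97 if 'cap' in n else 20))
E
```

```text
capL (array([559.53121832, 216.5256569 ,  97.77623468]), np.float64(10.5115785826681)) [548.15481169 218.45255891  97.        ] [565.20240416 207.08715864  97.        ]
capR (array([564.37442799, 107.86662619,  97.24942334]), np.float64(10.672078507572913)) [553.79425038 109.04182116  97.        ] [570.56074706  98.09824283  97.        ]
grip (array([ 473.32140224, -286.95057189,   23.86327144]), np.float64(3.4969558900362454)) [ 463.85732799 -289.13651344   20.        ] [ 472.08220271 -284.75331293   20.        ]
fork (array([ 565.70239847, -265.68723257,    8.08046783]), np.float64(0.2478754737588662)) [ 582.95776919 -260.12050572   20.        ] [ 574.26739523 -278.64037812   20.        ]
```

```bash
cat >> h.py <<'E'
from scipy.spatial.transform import Rotation as Ro
def go(pos,jaw=None,fmt=True):
    """shift/turn in tool axes to reach world pos, tool down, jaw axis z at angle jaw deg"""
    s=readout.get_state(); R=Ro.from_euler('xyz',s['tcp_rot'],degrees=True); M=R.as_matrix()
    d=M.T@(np.array(pos)-s['eef_pos'])
    best=[]
    cur=np.degrees(np.arctan2(M[1,2],M[0,2]))
    if jaw is None: jaw=cur
    for k in (0,180):
        a=np.radians(jaw+k); x=np.array([0,0,-1.]);z=np.array([np.cos(a),np.sin(a),0]);T=np.stack([x,np.cross(z,x),z],1)
        best.append((R.inv()*Ro.from_matrix(T)).as_rotvec())
    best.sort(key=np.linalg.norm)
    print('t',s['t'],'pos',s['eef_pos'].round(1),'jaw',cur.round(2),'tilt',M[:,0].round(4),'gap',round(s['finger_gap'],1),'F',s['wrist_force'].round(1),'q',s['qpos'].round(0))
    print('shift',d.round(1),'turn',best[0].round(4),'alt',best[1].round(3))
E
python3 - <<'E'
from h import *
go((440,-280,260),90)
print(Ro.from_euler('xyz',readout.get_state()['tcp_rot'],degrees=True).as_matrix().round(3))
m=eyes.camera_model('wrist'); s=readout.get_state(); R=np.array(m['R']);print('cam rel tcp world',-R.T@np.array(m['t']).ravel()-s['eef_pos'],'fwd',R[2], m['mtx'][0])
E
```

```text
t 0.1 pos [ 150.4 -657.9  230.4] jaw -77.12 tilt [-2.e-04  1.e-03 -1.e+00] gap 85.5 F [-0.6 -0.  -0.1] q [-79.   7.  83.  -0.  91.  -2.]
shift [ -29.4  366.5 -303.8] turn [ 2.248e-01 -1.000e-03  1.000e-04] alt [-2.917e+00 -0.000e+00 -1.000e-03]
[[-0.     0.975  0.223]
 [ 0.001  0.223 -0.975]
 [-1.    -0.    -0.001]]
cam rel tcp world [ 80.7721383   17.92871187 142.35023279] fwd [-0.31448281 -0.07045552 -0.94664491] [377.95324646   0.         324.88775142]
```

play_rows(
  steps=[0,-10,120,-100,0.08,0,0,0,-20,240,-200,0.16,0,0,0,-30,366,-304,0.225,0,0,0,-30,366,-304,0.225,0,0,0,-30,366,-304,0.225,0,0],
)

```text
t: 0.72
eef_pos: [340.6, -408.4, 250.6]
tcp_rot: [-163.6, 90.0, 106.4]
wrist_force: [0.3, -0.7, 1.3]
finger_gap: 85.7
```

play_rows(
  steps=[0,0,0,0,0,0,0],
)

```text
t: 0.85
eef_pos: [341.9, -407.5, 251.2]
tcp_rot: [70.3, 89.9, -19.5]
wrist_force: [0.1, -1.3, 0.0]
finger_gap: 85.3
```

```bash
python3 - <<'E'
from h import *
go((440,-280,260),90)
E
```

```text
t 0.85 pos [ 341.9 -407.5  251.2] jaw -89.76 tilt [ 9.e-04 -3.e-04 -1.e+00] gap 85.3 F [ 0.1 -1.3  0. ] q [-53. -12.  98.   0.  93.  37.]
shift [  -8.7   98.7 -127.1] turn [ 0.0042  0.0003 -0.0009] alt [-3.137e+00  1.000e-03  1.000e-03]
```

play_rows(
  steps=[0,-9,50,-64,0,0,0,0,-9,98,-127,0,0,0,0,-9,98,-127,0,0,0,0,-9,98,-127,0,0,0],
)

```text
t: 1.35
eef_pos: [438.7, -282.2, 259.4]
tcp_rot: [-134.7, 90.0, 135.5]
wrist_force: [-0.2, -0.5, 0.6]
finger_gap: 85.3
```

```bash
python3 - <<'E'
from h import *
snap('wrist','w1.png'); go((440,100,260),90)
E
```

```text
t 1.4 pos [ 438.  -283.2  259.4] jaw -89.94 tilt [-6.e-04  0.e+00 -1.e+00] gap 85.3 F [-0.9 -1.1 -0.5] q [-36. -13.  99.  -0.  94.  54.]
shift [  -0.6    2.4 -383.2] turn [ 0.0011 -0.      0.0006] alt [-3.14e+00 -1.00e-03 -0.00e+00]
```

View pics/w1.png

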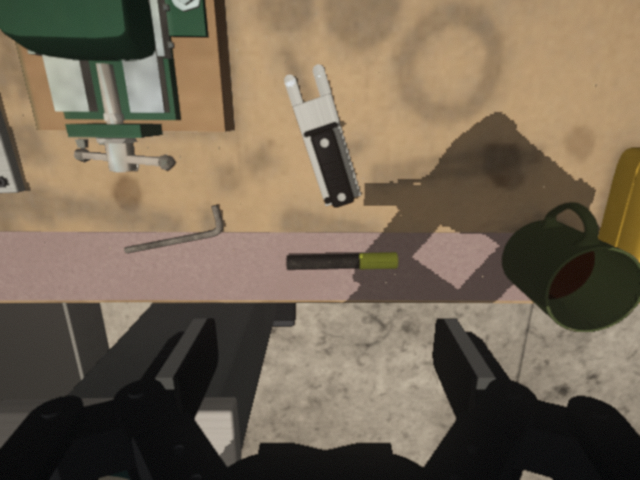

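The key is at pixel (325,140): prong tips at (290,76) and (319,67), rivets on the grip's centre line, rear end of the grip at about (342,203). Next I look at the head.

```bash
python3 - <<'E'
from h import *
m=load('w1.png')
for n,p,z in (('tipL',(290,75),5),('tipR',(319,66),5),('gFL',(304,131),29),('gFR',(335,123),29),('gRL',(326,207),29),('gRR',(357,199),29)): print(n,atz(m,p,z).round(1))
f=(atz(m,(290,75),5)+atz(m,(319,66),5))/2; r=(atz(m,(326,207),29)+atz(m,(357,199),29))/2
d=f-r; print(np.hypot(*d[:2]),np.degrees(np.arctan2(d[1],d[0])))
go((520,160,280),90)
E
```

```text
tipL [ 556.7 -248.6    5. ]
tipR [ 564.6 -276.4    5. ]
gFL [ 506.5 -262.5   29. ]
gFR [ 513.8 -291.7   29. ]
gRL [ 433.3 -283.5   29. ]
gRR [ 441.5 -314.5   29. ]
128.53190224873825 16.492838048458292
t 1.4 pos [ 438.  -283.2  259.4] jaw -89.94 tilt [-6.e-04  0.e+00 -1.e+00] gap 85.3 F [-0.9 -1.1 -0.5] q [-36. -13.  99.  -0.  94.  54.]
shift [ -20.6   82.5 -443.1] turn [ 0.0011 -0.      0.0006] alt [-3.14e+00 -1.00e-03 -0.00e+00]
```

play_rows(
  steps=[0,-21,12,-62,0,0,0,0,-21,24,-122,0,0,0,0,-21,36,-182,0,0,0,0,-21,46,-240,0,0,0,0,-21,56,-300,0,0,0],
)

```text
t: 2.02
eef_pos: [494.0, 17.1, 280.7]
tcp_rot: [21.2, 90.0, -68.9]
wrist_force: [0.1, -0.3, 0.1]
finger_gap: 85.3
```

```bash
python3 - <<'E'
from h import *
go((520,160,280),90)
E
```

```text
t 2.025 pos [494.   17.1 280.7] jaw -90.12 tilt [ 1.e-04 -4.e-04 -1.e+00] gap 85.3 F [ 0.1 -0.3  0.1] q [ -1. -17. 100.  -0.  97.  89.]
shift [   0.6   25.7 -142.9] turn [-0.0021  0.0004 -0.0001] alt [ 3.14e+00 -0.00e+00 -1.00e-03]
```

play_rows(
  steps=[0,0,13,-62,0,0,0,0,0,26,-122,0,0,0,0,0,26,-143,0,0,0,0,0,26,-143,0,0,0],
)

```text
t: 2.52
eef_pos: [520.3, 159.6, 280.1]
tcp_rot: [-62.6, 89.9, -152.5]
wrist_force: [-0.1, -0.3, 0.2]
finger_gap: 85.3
```

```bash
python3 - <<'E'
from h import *
snap('wrist','w2.png'); go((520,160,280),90)
E
```

```text
t 2.575 pos [520.3 158.7 280.3] jaw -90.03 tilt [-7.e-04 -6.e-04 -1.e+00] gap 85.2 F [-0.4 -0.1  0.1] q [ 14. -10.  95.  -0.  96. 104.]
shift [ 0.3 -0.3 -1.3] turn [-0.0005  0.0006  0.0007] alt [ 3.141e+00  1.000e-03 -1.000e-03]
```

View pics/w2.png

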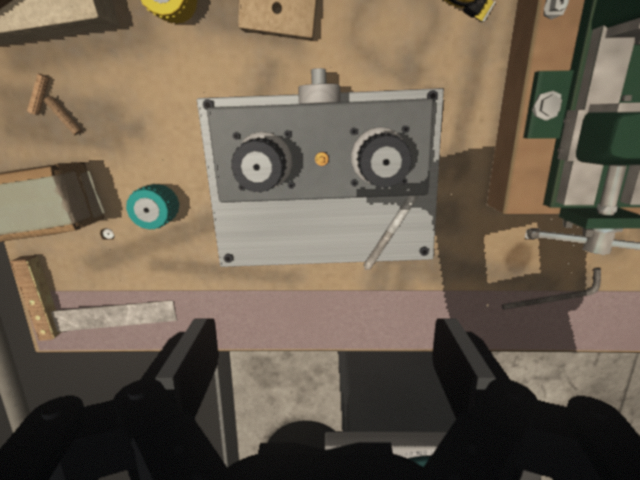

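The left cap's top centre is at (258,168) and the right one's at (387,162). The plate corners are at (200,100), (442,90), (433,259) and (221,266). The drill lies at (388,235), which is in front of the right slot.

```bash
python3 - <<'E'
from h import *
from scipy.optimize import least_squares
m=load('w2.png'); a=load('scene0.png');b=load('side0.png')
L=np.array([[60,125,12],[60,-125,12],[-125,-125,12],[-125,125,12],[0,55,97],[0,-55,97]],float)
P=np.array([[200,100],[442,90],[433,259],[221,266],[258,168],[387,162]],float)
def W(v,L=L):
    c,s=np.cos(v[2]),np.sin(v[2]); return np.stack([v[0]+c*L[:,0]-s*L[:,1],v[1]+s*L[:,0]+c*L[:,1],L[:,2]],1)
r=least_squares(lambda v:(proj(m,W(v))-P).ravel(),[560,160,0])
print(r.x,np.degrees(r.x[2]));print(r.fun.reshape(-1,2).round(1))
for n,i in (('L',4),('R',5)):
    print(n,atz(m,P[i],97),tri(m,P[i],a,[(411,244),(364,242)][i-4]),tri(m,P[i],b,[(358,209),(344,225)][i-4]))
X=np.array([[0,55,97],[0,-55,97],[-40,55,12],[-85,55,12]],float);print(W(r.x,X)); print(proj(a,W(r.x,X)),proj(b,W(r.x,X)))
m1=load('w1.png')
print('grip',tri(m1,(331,165),a,(209,239)),tri(m1,(331,165),b,(221,327)),'fork',tri(m1,(304.5,70.5),b,(268,339)))
go((455,-280,170),90)
E
```

```text
[5.62046488e+02 1.61546227e+02 3.82269115e-02] 2.190240692336767
[[-3.4 -1.3]
 [ 3.2 -1.4]
 [ 1.4  1.7]
 [-0.7  2.1]
 [-0.5 -0.2]
 [ 0.1  0.9]]
L [559.79920035 216.11766351  97.        ] (array([560.74573183, 216.01606478, 104.29884604]), np.float64(2.3177017570091025)) (array([560.2583635 , 217.2551763 ,  92.45514912]), np.float64(2.2335963639545695))
R [564.90255933 106.7032256   97.        ] (array([565.83662472, 108.4184239 , 104.33395157]), np.float64(1.0601620379093706)) (array([565.71875228, 106.49005185,  92.91368213]), np.float64(2.7088103720714))
[[559.94452021 216.50604638  97.        ]
 [564.14845644 106.58640792  97.        ]
 [519.97374259 214.9773423   12.        ]
 [475.00661776 213.25755021  12.        ]]
[[410.36375489 246.57148335]
 [362.81039518 244.21914494]
 [405.46107127 267.61636004]
 [404.19865757 257.71848839]] [[357.41726337 207.44705099]
 [342.90864324 223.25868156]
 [342.7723611  234.00124496]
 [327.67882807 231.42185704]]
grip (array([ 474.28633098, -287.12517214,   26.17959406]), np.float64(2.3710140510476068)) (array([ 474.51627998, -288.12306641,   23.03559029]), np.float64(0.6060396315859471)) fork (array([ 561.75348836, -261.74500808,    3.48148604]), np.float64(2.375448138443697))
t 2.575 pos [520.3 158.7 280.3] jaw -90.03 tilt [-7.e-04 -6.e-04 -1.e+00] gap 85.2 F [-0.4 -0.1  0.1] q [ 14. -10.  95.  -0.  96. 104.]
shift [110.6 -65.  438.7] turn [-0.0005  0.0006  0.0007] alt [ 3.141e+00  1.000e-03 -1.000e-03]
```

play_rows(
  steps=[0,0,-6,62,0,0,0,0,0,-12,124,0,0,0,0,0,-20,186,0,0,0,0,0,-28,248,0,0,0,0,0,-34,310,0,0,0],
)

```text
t: 3.2
eef_pos: [484.3, -154.0, 281.1]
tcp_rot: [52.3, 89.9, -37.8]
wrist_force: [1.4, 0.2, 0.4]
finger_gap: 85.7
```

```bash
python3 - <<'E'
from h import *
go((472,-288,120),106.5)
E
```

```text
t 3.2 pos [ 484.3 -154.   281.1] jaw -90.14 tilt [ 8.e-04 -6.e-04 -1.e+00] gap 85.7 F [1.4 0.2 0.4] q [-21. -15.  98.  -0.  96.  70.]
shift [161.2 -12.1 133.9] turn [-0.2905  0.0007 -0.0007] alt [ 2.851e+00 -1.000e-03 -1.000e-03]
```

play_rows(
  steps=[0,0,-6,62,-0.1,0,0,0,0,-12,124,-0.2,0,0,0,60,-12,134,-0.29,0,0,0,120,-12,134,-0.29,0,0,0,161,-12,134,-0.29,0,0],
)

```text
t: 3.82
eef_pos: [471.6, -285.8, 116.9]
tcp_rot: [-130.3, 89.9, 156.1]
wrist_force: [0.2, 0.4, 0.8]
finger_gap: 85.6
```

play_rows(
  steps=[0,0,0,0,0,0,0],
)

```text
t: 3.95
eef_pos: [471.5, -284.9, 117.1]
tcp_rot: [-136.7, 89.7, 149.8]
wrist_force: [-0.9, 0.5, 0.6]
finger_gap: 85.2
```

```bash
python3 - <<'E'
from h import *
snap('wrist','w3.png'); go((472,-288,29),106.5)
E
```

```text
t 4.0 pos [ 472.8 -285.3  119.9] jaw -73.5 tilt [-1.1e-03  5.0e-04 -1.0e+00] gap 85.9 F [ 0.1 -1.   0.8] q [-34.  -6. 105.  -0.  80.  40.]
shift [90.9 -1.4  2.4] turn [ 0.0001 -0.0008  0.0009] alt [-3.142e+00 -1.000e-03 -1.000e-03]
```

View pics/w3.png

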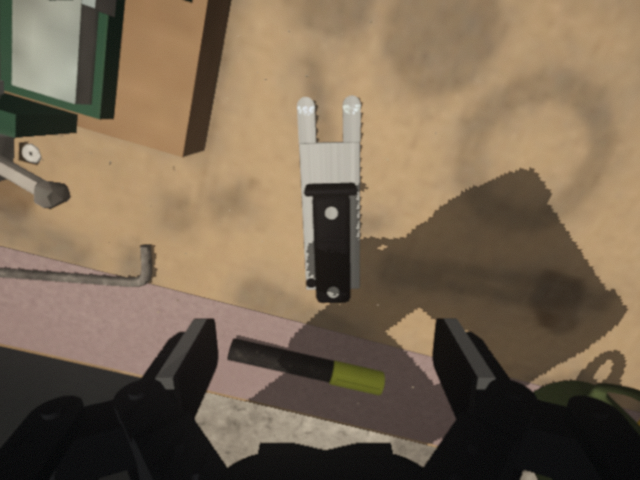

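The key is nearly aligned with the camera. Prong tips are at (307,97) and (352,97), the rivets at (331,213) and (334,293), the grip's front edge at row 184 and its rear end at (334,302).

```bash
python3 - <<'E'
from h import *
m=load('w3.png')
f=atz(m,(329.5,98),5); a=atz(m,(330.5,187),29);b=atz(m,(334,302),29)
print(f,a,b,np.hypot(*(a-b)[:2]),np.hypot(*(f-b)[:2]))
for d in (f-b,a-b): print(np.degrees(np.arctan2(d[1],d[0])))
d=(f-b)/np.hypot(*(f-b)[:2]); print('grip mid from rear',b+d*40,'origin from fork',f-99*d, 'orig=grip mid-5')
for p in ((331,213),(334,293)): print(atz(m,p,29))
m1=load('w1.png')
print(tri(m,(334,302),m1,(341.5,203)),tri(m,(329.5,97),m1,(304.5,70.5)))
E
```

```text
[ 560.47754573 -261.42481581    5.        ] [ 511.31115448 -276.65901456   29.        ] [ 436.67960495 -301.63846364   29.        ] 78.7009597246108 130.16553926675138
17.995503266787047
18.505579742061418
grip mid from rear [ 474.72283559 -289.28076957   21.62477607] origin from fork [ 466.32054991 -292.01010865   23.25367923] orig=grip mid-5
[ 495.72311797 -281.68611028   29.        ]
[ 443.15658106 -299.66614361   29.        ]
(array([ 439.20520678, -299.70552623,   34.97670151]), np.float64(2.0269026166323703)) (array([ 561.80521834, -261.52788233,   -9.0869048 ]), np.float64(0.8042623402568868))
```

play_rows(
  steps=[0,40,-1,4.5,-0.03,0,0,0,80,-1,4.5,-0.03,0,0,0,86,-1,4.5,-0.03,0,0,0,86,-1,4.5,-0.03,0,0],
)

```text
t: 4.5
eef_pos: [474.9, -289.7, 36.1]
tcp_rot: [36.6, 89.9, -35.1]
wrist_force: [0.0, 0.5, 0.5]
finger_gap: 85.5
```

```bash
python3 - <<'E'
from h import *
for i in range(6): go((472.5,-290,29),108.2) if i==0 else print(readout.get_state()['eef_pos'])
E
```

```text
t 4.5 pos [ 474.9 -289.7   36.1] jaw -71.7 tilt [ 0.0018 -0.0013 -1.    ] gap 85.5 F [0.  0.5 0.5] q [-34.  -1. 109.  -0.  72.  38.]
shift [ 7.1 -2.4 -0.5] turn [ 0.0018  0.0018 -0.0013] alt [-3.14e+00  2.00e-03  3.00e-03]
[ 474.91542353 -289.71089131   36.10268504]
[ 474.91542353 -289.71089131   36.10268504]
[ 474.91542353 -289.71089131   36.10268504]
[ 474.91542353 -289.71089131   36.10268504]
[ 474.91542353 -289.71089131   36.10268504]
```

play_rows(
  steps=[0,4,-1.5,0,0,0,0,130,4,-1.5,0,0,0,0,255,4,-1.5,0,0,0,0,255,4,-1.5,0,0,0,255,4,-1.5,0,0,0,0],
  grip_force=50,
)

```text
schema error: expected a multiple of 7 numbers
```

play_rows(
  steps=[255,0,0,0,0,0,0,255,0,0,0,0,0,0],
)

```text
t: 4.75
eef_pos: [474.7, -289.2, 35.2]
tcp_rot: [37.3, 89.9, -34.4]
wrist_force: [0.7, -0.1, -0.8]
finger_gap: 51.6
```

```bash
python3 - <<'E'
from h import *
go((472.5,-290,29),108.2)
E
```

```text
t 4.75 pos [ 474.7 -289.2   35.2] jaw -71.67 tilt [ 0.0016 -0.0011 -1.    ] gap 51.6 F [ 0.7 -0.1 -0.8] q [-34.  -1. 109.  -0.  72.  38.]
shift [ 6.2 -2.4  0. ] turn [ 0.0022  0.0015 -0.0012] alt [-3.139e+00  2.000e-03  2.000e-03]
```

play_rows(
  steps=[100,5,-2,0,0,0,0,100,5,-2,0,0,0,0,255,5,-2,0,0,0,0,255,5,-2,0,0,0,255,5,-2,0,0,0,0],
  grip_force=50,
)

```text
schema error: expected a multiple of 7 numbers
```

play_rows(
  steps=[100,5,-2,0,0,0,0,100,5,-2,0,0,0,0,255,5,-2,0,0,0,0,255,5,-2,0,0,0,0,255,5,-2,0,0,0,0],
  grip_force=50,
)

```text
t: 5.38
eef_pos: [472.4, -289.5, 28.9]
tcp_rot: [41.4, 90.0, -30.3]
wrist_force: [-0.6, 0.4, -0.1]
finger_gap: 0.1
```

play_rows(
  steps=[255,0,0,0,0,0,0,255,0,0,0,0,0,0],
)

```text
t: 5.62
eef_pos: [472.3, -289.5, 28.8]
tcp_rot: [52.2, 90.0, -19.5]
wrist_force: [0.4, -0.0, 0.7]
finger_gap: 0.0
```

```bash
python3 - <<'E'
from h import *
go((472.5,-290,29),108.2)
E
```

```text
t 5.625 pos [ 472.3 -289.5   28.8] jaw -71.68 tilt [ 1.e-04 -0.e+00 -1.e+00] gap 0.0 F [ 0.4 -0.   0.7] q [-34.  -1. 110.   0.  71.  38.]
shift [-0.2  0.   0.6] turn [ 0.0022  0.0001 -0.0001] alt [-3.139  0.     0.   ]
```

The fingers closed on nothing, so I look.

```bash
python3 - <<'E'
from h import *
i,m=snap('wrist','w4.png'); j,mb=snap('side','s4.png')
cv2.imwrite('pics/c4.png',np.hstack([cv2.resize(i[:,120:560],(440,480)),cv2.resize(j[270:400,160:320],(360,292)) if 0 else cv2.copyMakeBorder(cv2.resize(j[260:380,150:300],(350,280)),0,200,0,0,cv2.BORDER_CONSTANT)])[:,:,::-1])
s=readout.get_state(); X=s['eef_pos']+np.array([0,0,-22]); print(proj(m,[X,s['eef_pos'],(474,-289,29),(474,-289,0)]),proj(mb,[X]))
E
```

```text
[[324.3418378  295.98649239]
 [324.25424182 319.41477767]
 [324.40346829 316.05657082]
 [324.49343327 286.63286562]] [[220.35216512 333.91032338]]
```

View pics/c4.png

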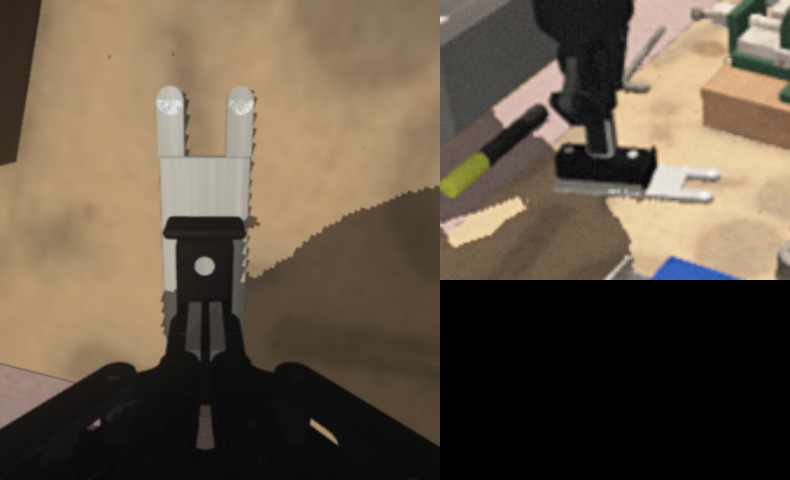

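The picture shows the shut fingertips hovering just over the top of the grip, so the tips are about 20 mm higher than reported. Laterally they are centred. I open a little, go lower watching the force, and grip again.

play_rows(
  steps=[100,0,0,0,0,0,0,100,0,0,0,0,0,0,100,0,0,0,0,0,0,100,8,0,0,0,0,0,100,15,0,0,0,0,0],
)

```text
t: 6.35
eef_pos: [472.1, -289.4, 12.9]
tcp_rot: [-142.1, 90.0, 146.2]
wrist_force: [-0.1, 0.3, 0.0]
finger_gap: 51.7
```

play_rows(
  steps=[100,4,0,0,0,0,0,100,4,0,0,0,0,0],
)

```text
t: 6.6
eef_pos: [472.1, -289.4, 9.2]
tcp_rot: [-141.3, 90.0, 147.0]
wrist_force: [-0.3, 0.2, -0.1]
finger_gap: 52.1
```

play_rows(
  steps=[255,0,0,0,0,0,0,255,0,0,0,0,0,0,255,0,0,0,0,0,0],
  grip_force=50,
)

```text
t: 6.98
eef_pos: [472.5, -289.7, 10.2]
tcp_rot: [34.7, 90.0, -36.9]
wrist_force: [-0.1, -0.1, 3.6]
finger_gap: 22.9
```

```bash
python3 - <<'E'
from h import *
go((472.5,-290,29),108.2);print(readout.get_state()['ft_torque'])
E
```

```text
t 6.975 pos [ 472.5 -289.7   10.2] jaw -71.68 tilt [ 7.e-04 -5.e-04 -1.e+00] gap 22.9 F [-0.1 -0.1  3.6] q [-34.   0. 111.  -0.  69.  38.]
shift [-18.8  -0.1   0.3] turn [ 0.0022  0.0007 -0.0005] alt [-3.139e+00  1.000e-03  1.000e-03]
[-0.05675782  0.04057138 -0.00823645]
```

Gripped at 22.9 mm with a light touch on the blade. The reported z therefore reads about 17 mm low, so I refit the head with that offset left free.

```bash
python3 - <<'E'
from h import *
from scipy.optimize import least_squares
m=load('w2.png'); a=load('scene0.png');b=load('side0.png'); m3=load('w3.png');m1=load('w1.png')
L=np.array([[60,125,12],[60,-125,12],[-125,-125,12],[-125,125,12],[0,55,97],[0,-55,97]],float)
P=np.array([[200,100],[442,90],[433,259],[221,266],[258,168],[387,162]],float)
def W(v,L):
    c,s=np.cos(v[2]),np.sin(v[2]); return np.stack([v[0]+c*L[:,0]-s*L[:,1],v[1]+s*L[:,0]+c*L[:,1],L[:,2]+v[3]],1)
def fit(m,L,P,x0):
    r=least_squares(lambda v:(proj(m,W(v,L))-P).ravel(),x0); print(r.x.round(3),np.degrees(r.x[2]).round(2),abs(r.fun).max().round(2)); return r.x
fit(m,L,P,[560,160,0,0])
K=np.array([[99,14.5,5],[99,-14.5,5],[45,17,29],[45,-17,29],[-35,12,29],[-35,-12,29]],float)
K[:2,0]=96 # blob on round tip ends ~
K[:2,0]=99
fit(m1,K,np.array([[290,75],[319,66],[304,131],[335,123],[326,207],[357,199]],float),[470,-290,.3,0])
fit(m3,K,np.array([[307,97],[352,97],[306,185],[355,185],[317,302],[351,302]],float),[470,-290,.3,0])
# scene & side consistency: fit head in each, z free
from itertools import chain
for nm,mm,pp in (('scene',a,[(411,244),(364,242)]),('side',b,[(358,209),(344,225)])):
    print(nm,[atz(mm,p,97).round(1) for p in pp])
E
```

```text
[ 5.61327e+02  1.61572e+02  3.80000e-02 -7.40100e+00] 2.19 1.31
[ 4.67052e+02 -2.89670e+02  2.86000e-01 -1.49120e+01] 16.39 4.57
[ 4.67451e+02 -2.91375e+02  3.13000e-01 -6.86700e+00] 17.92 3.23
scene [array([548.2, 218.5,  97. ]), array([553.8, 109. ,  97. ])]
side [array([565.2, 207.1,  97. ]), array([570.6,  98.1,  97. ])]
```

play_rows(
  steps=[255,-30,0,0,0,0,0,255,-80,0,0,0,0,0,255,-135,0,0,0,0,0,255,-180,0,0,0,0,0,255,-180,0,0,0,0,0],
  grip_force=80,
)

```text
t: 7.6
eef_pos: [473.3, -290.1, 193.5]
tcp_rot: [37.8, 89.7, -33.9]
wrist_force: [0.1, 0.1, -3.5]
finger_gap: 22.0
```

```bash
python3 - <<'E'
from h import *
go((404,-40,190),98);go((404,210.6,190),92.2)
E
```

```text
t 7.6 pos [ 473.3 -290.1  193.5] jaw -71.67 tilt [ 0.0046 -0.0031 -1.    ] gap 22.0 F [ 0.1  0.1 -3.5] q [-34.  -8. 100.   0.  87.  38.]
shift [   2.4   12.9 -259.2] turn [ 0.1802  0.0041 -0.0038] alt [-2.961  0.006  0.006]
t 7.6 pos [ 473.3 -290.1  193.5] jaw -71.67 tilt [ 0.0046 -0.0031 -1.    ] gap 22.0 F [ 0.1  0.1 -3.5] q [-34.  -8. 100.   0.  87.  38.]
shift [   1.7   91.7 -497.1] turn [ 0.2815  0.0039 -0.004 ] alt [-2.86   0.006  0.006]
```

play_rows(
  steps=[255,0,10,-55,0.03,0,0,255,0,22,-115,0.06,0,0,255,0,33,-175,0.1,0,0,255,0,44,-235,0.14,0,0,255,0,55,-295,0.18,0,0],
)

```text
t: 8.22
eef_pos: [430.7, 9.6, 188.4]
tcp_rot: [-106.5, 89.9, 171.5]
wrist_force: [0.4, 0.3, -2.5]
finger_gap: 22.0
```

```bash
python3 - <<'E'
from h import *
go((404,210.6,120),92.2)
E
```

```text
t 8.225 pos [430.7   9.6 188.4] jaw -82.09 tilt [-1.2e-03  2.0e-04 -1.0e+00] gap 22.0 F [ 0.4  0.3 -2.5] q [ -2. -24. 114.   0.  90.  80.]
shift [  68.5    1.3 -202.8] turn [ 0.0996 -0.0003  0.0012] alt [-3.042e+00 -2.000e-03 -0.000e+00]
```

play_rows(
  steps=[255,0,0,-60,0.03,0,0,255,0,1,-120,0.06,0,0,255,0,1,-180,0.1,0,0,255,30,1,-203,0.1,0,0,255,68,1,-203,0.1,0,0],
)

```text
t: 8.85
eef_pos: [403.7, 210.6, 119.9]
tcp_rot: [-96.6, 90.0, 175.8]
wrist_force: [0.7, 0.4, -1.3]
finger_gap: 22.1
```

play_rows(
  steps=[255,20,0,0,0,0,0,255,40,0,0,0,0,0,255,50,0,0,0,0,0,255,50,0,0,0,0,0],
)

```text
t: 9.35
eef_pos: [404.4, 208.7, 71.4]
tcp_rot: [-70.7, 89.9, -158.5]
wrist_force: [0.2, 0.3, -1.5]
finger_gap: 22.1
```

```bash
python3 - <<'E'
from h import *
snap('wrist','w5.png'); go((404,210.6,60),92.2)
E
```

```text
t 9.4 pos [404.7 208.9  72.1] jaw -87.74 tilt [ 2.e-04  1.e-04 -1.e+00] gap 22.4 F [ 1.3  0.1 -0.9] q [ 24. -17. 119.   0.  77. 112.]
shift [12.1 -0.6 -1.8] turn [ 0.001  -0.0001 -0.0002] alt [-3.141  0.    -0.   ]
```

View pics/w5.png

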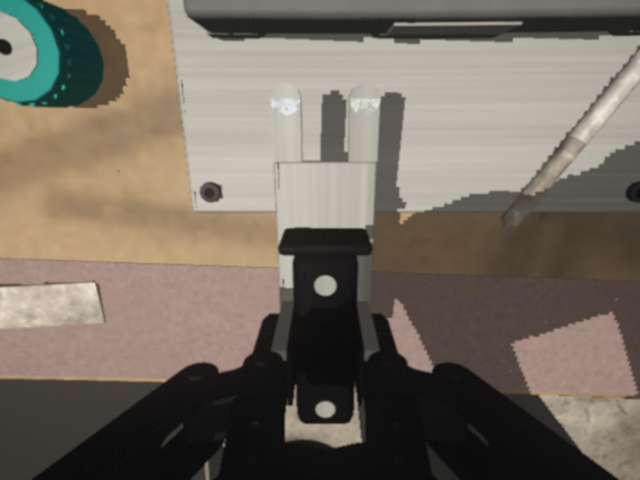

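The prongs are at (286,105) and (364,105), with the head's housing foot along row ~35 and the plate's near left corner at (193,211). I check the alignment by projection, since the slot mouth is hard to see here.

```bash
python3 - <<'E'
from h import *
m=load('w5.png')
def W(L,dz):
    v=(561.3,161.6,.0382); L=np.array(L,float); c,s=np.cos(v[2]),np.sin(v[2]); return np.stack([v[0]+c*L[:,0]-s*L[:,1],v[1]+s*L[:,0]+c*L[:,1],L[:,2]+dz],1)
L=[[-125,125,12],[-117,117,12],[-40,105,12],[-40,77,12],[-40,33,12],[-40,33,21],[-40,77,21],[-40,105,52],[-40,-105,52],[-40,0,12],[-40,55,12],[-125,55,12]]
for dz in (0,-7,-15): print(dz,proj(m,W(L,dz)).round(0).tolist())
# key prong tips
o=np.array([404.5-5.2,209-.2]); c,s=np.cos(.0395),np.sin(.0395)
print(proj(m,[[o[0]+c*99-s*y,o[1]+s*99+c*y,72-17-5] for y in (14.5,-14.5)]).round(0))
im=cv2.imread('pics/w5.png'); cv2.imwrite('pics/c5.png',cv2.resize(im[0:120,160:560],(800,240),interpolation=cv2.INTER_CUBIC))
g=cv2.cvtColor(im,cv2.COLOR_BGR2GRAY); print(g[24:42:2,180:540:12])
E
```

```text
0 [[193.0, 216.0], [206.0, 201.0], [215.0, 41.0], [274.0, 42.0], [367.0, 42.0], [369.0, 38.0], [271.0, 38.0], [185.0, 22.0], [760.0, 16.0], [437.0, 42.0], [320.0, 42.0], [321.0, 216.0]]
-7 [[197.0, 213.0], [210.0, 199.0], [219.0, 44.0], [276.0, 44.0], [365.0, 44.0], [367.0, 41.0], [273.0, 41.0], [191.0, 26.0], [740.0, 21.0], [433.0, 44.0], [320.0, 44.0], [321.0, 213.0]]
-15 [[202.0, 209.0], [214.0, 196.0], [223.0, 47.0], [278.0, 47.0], [364.0, 47.0], [365.0, 44.0], [275.0, 44.0], [198.0, 30.0], [719.0, 26.0], [428.0, 47.0], [321.0, 47.0], [321.0, 209.0]]
[[287.  85.]
 [359.  85.]]
[[176 176  35  36  36  36  35  35  34  34  35  34  33  35  36  36  37  35
  163 152 159 159 154 151 152 148 142 134 128  34]
 [176 175  41  35  34  35  35  36  36  34  34  37  34  35  35  36  36  35
   87  87  81  80  76  71  69  62  58  55  49  35]
 [176 173 102  36  36  35  36  36  34  35  35  36  36  35  33  35  37  36
   54  54  56  53  52  54  53  54  53  53  35  35]
 [179 177 168  37  36  36  36  36  35  35  34  34  35  36  33  35  36  34
   53  56  57  56  56  56  56  53  55  54  36  35]
 [178 178 178  55  47  51  41  35  43  42  42  40  43  40  40  44  35  37
   56  55  55  53  55  55  55  53  53  59  55  59]
 [176 176 174  68  59  69  63  41  75  72  72  71  71  70  73  72  44  72
   50  48  48  47  46  46  45  45  43  79  78  80]
 [173 173 174  46  40  40  40  72  82  80  80  81  80  81  81  82  79  44
   38  37  39  37  38  34  37  37  37  81  83  89]
 [176 177 177 140  68  65 112 150 149 107 105  85  83  83  82  82 158 109
   58  55  76  64  69  64  65  66  72  81 155 159]
 [182 182 182 182 117 115 177 182 181 176 176 148 150 108 110  87 184 180
   83  82 149 165 162 131 135 102 106  84 176 173]]
```

The slot mouth shows at columns ~268–372 (centre 320), where the projection puts it; the key's line is at column 325, so I shift about 2.3 mm toward +y. Next: descend to the plate by feel.

play_rows(
  steps=[255,20,0,-2.3,0,0,0,255,38,0,-2.3,0,0,0,255,44,0,-2.3,0,0,0,255,44,0,-2.3,0,0,0],
)

```text
t: 9.9
eef_pos: [404.3, 211.2, 27.7]
tcp_rot: [-67.0, 90.0, -154.7]
wrist_force: [-0.7, -0.1, -0.9]
finger_gap: 22.2
```

play_rows(
  steps=[255,2,0,0,0,0,0,255,2,0,0,0,0,0],
)

```text
t: 10.15
eef_pos: [404.5, 211.4, 26.1]
tcp_rot: [113.3, 90.0, 25.6]
wrist_force: [-0.8, 0.2, -1.6]
finger_gap: 22.0
```

play_rows(
  steps=[255,2,0,0,0,0,0,255,2,0,0,0,0,0],
)

```text
t: 10.4
eef_pos: [404.3, 211.3, 23.7]
tcp_rot: [-60.7, 90.0, -148.5]
wrist_force: [0.2, 0.2, -1.3]
finger_gap: 22.2
```

play_rows(
  steps=[255,1.5,0,0,0,0,0,255,1.5,0,0,0,0,0],
)

```text
t: 10.65
eef_pos: [404.5, 211.3, 22.3]
tcp_rot: [110.0, 90.0, 22.3]
wrist_force: [-0.3, 0.5, -0.5]
finger_gap: 22.1
```

play_rows(
  steps=[255,1.5,0,0,0,0,0,255,1.5,0,0,0,0,0],
)

```text
t: 10.9
eef_pos: [404.5, 211.4, 21.9]
tcp_rot: [145.5, 90.0, 57.7]
wrist_force: [-11.3, -3.1, 17.5]
finger_gap: 22.3
```

```bash
python3 - <<'E'
from h import *
go((404,211.3,23),92.2); print(readout.get_state()['ft_torque'])
E
```

```text
t 10.9 pos [404.5 211.4  21.9] jaw -87.72 tilt [ 1.e-04  1.e-04 -1.e+00] gap 22.3 F [-11.3  -3.1  17.5] q [ 24. -14. 122.   0.  72. 112.]
shift [-1.1 -0.5  0.1] turn [ 0.0014 -0.0001 -0.0001] alt [-3.14  0.   -0.  ]
[-0.54649823  1.42480104 -0.07136428]
```

play_rows(
  steps=[255,-1.7,0,0,0,0,0,255,-1.7,10,0,0,0,0,255,-1.7,20,0,0,0,0,255,-1.7,26,0,0,0,0,255,-1.7,32,0,0,0,0],
)

```text
t: 11.52
eef_pos: [436.8, 212.6, 22.3]
tcp_rot: [-80.7, 90.0, -168.4]
wrist_force: [-0.6, 0.8, 0.5]
finger_gap: 22.3
```

play_rows(
  steps=[255,0,5,0,0,0,0,255,0,10,0,0,0,0],
)

```text
t: 11.78
eef_pos: [446.6, 212.9, 22.3]
tcp_rot: [-34.2, 90.0, -121.9]
wrist_force: [0.5, 1.1, -2.2]
finger_gap: 21.9
```

```bash
python3 - <<'E'
from h import *
go((479.5,214.3,23),92.2); print(readout.get_state()['ft_torque'])
E
```

```text
t 11.775 pos [446.6 212.9  22.3] jaw -87.72 tilt [-1.e-04 -1.e-04 -1.e+00] gap 21.9 F [ 0.5  1.1 -2.2] q [ 23.  -8. 117.  -0.  71. 110.]
shift [-0.7 32.9 -0. ] turn [0.0014 0.0001 0.0001] alt [-3.14 -0.    0.  ]
[ 0.02516189  0.04301499 -0.00303095]
```

play_rows(
  steps=[255,0,5,0,0,0,0,255,0,9,0,0,0,0,255,0,13,0,0,0,0],
)

```text
t: 12.15
eef_pos: [459.6, 213.5, 22.4]
tcp_rot: [-75.5, 90.0, -163.2]
wrist_force: [0.4, -0.6, -1.2]
finger_gap: 22.0
```

play_rows(
  steps=[255,0,5,0,0,0,0,255,0,9,0,0,0,0,255,0,13,0,0,0,0],
)

```text
t: 12.52
eef_pos: [472.6, 214.0, 22.4]
tcp_rot: [-66.5, 90.0, -154.2]
wrist_force: [0.4, -0.2, -1.6]
finger_gap: 21.8
```

```bash
python3 - <<'E'
from h import *
go((479.5,214.3,23),92.2); print(readout.get_state()['ft_torque'])
E
```

```text
t 12.525 pos [472.6 214.   22.4] jaw -87.72 tilt [-0. -0. -1.] gap 21.8 F [ 0.4 -0.2 -1.6] q [ 22.  -5. 114.  -0.  71. 109.]
shift [-0.6  6.9 -0. ] turn [0.0014 0.     0.    ] alt [-3.14 -0.    0.  ]
[ 0.01730091  0.04303953 -0.0108186 ]
```

No force so far. I go on in small steps until the shoulder contacts.

play_rows(
  steps=[255,0,2.5,0,0,0,0,255,0,5,0,0,0,0,255,0,5,0,0,0,0],
)

```text
t: 12.9
eef_pos: [477.4, 214.2, 22.4]
tcp_rot: [-136.7, 90.0, 135.6]
wrist_force: [0.1, 1.2, -2.5]
finger_gap: 21.9
```

play_rows(
  steps=[255,0,1.5,0,0,0,0,255,0,3,0,0,0,0],
)

```text
t: 13.15
eef_pos: [480.4, 214.3, 22.5]
tcp_rot: [106.9, 90.0, 19.1]
wrist_force: [0.3, -0.7, -1.4]
finger_gap: 22.6
```

play_rows(
  steps=[255,0,1.5,0,0,0,0,255,0,1.5,0,0,0,0],
)

```text
t: 13.4
eef_pos: [481.0, 214.4, 22.3]
tcp_rot: [-86.6, 89.9, -174.3]
wrist_force: [-10.5, -0.3, 3.6]
finger_gap: 22.3
```

play_rows(
  steps=[255,0,1,0,0,0,0,255,0,1,0,0,0,0],
)

```text
t: 13.65
eef_pos: [481.0, 214.4, 22.3]
tcp_rot: [-86.0, 89.7, -173.7]
wrist_force: [-21.4, -1.3, 11.3]
finger_gap: 21.9
```

The shoulder is on the housing: a firm stop at 481.0 against 479.5 expected. I set it down and release.

play_rows(
  steps=[255,1.3,0,0,0,0,0,255,1.3,0,0,0,0,0,110,1.3,0,0,0,0,0,110,1.3,0,0,0,0,0,110,1.3,0,0,0,0,0],
)

```text
t: 14.28
eef_pos: [483.0, 214.4, 21.2]
tcp_rot: [100.9, 90.0, 13.2]
wrist_force: [-0.0, 1.4, 0.2]
finger_gap: 48.7
```

play_rows(
  steps=[110,-40,0,0,0,0,0,110,-100,0,0,0,0,0,0,-130,0,0,0,0,0,0,-160,0,0,0,0,0,0,-160,0,0,0,0,0],
)

```text
t: 14.9
eef_pos: [483.7, 214.7, 183.6]
tcp_rot: [108.5, 89.8, 20.8]
wrist_force: [0.5, -0.7, -0.5]
finger_gap: 85.8
```

```bash
python3 - <<'E'
from h import *
snap('wrist','w6.png'); go((560.3,216.5,180),92.2)
E
```

```text
t 14.95 pos [483.2 214.5 181.8] jaw -87.72 tilt [ 1.5e-03  6.0e-04 -1.0e+00] gap 85.5 F [-0.8 -0.3  0.3] q [ 21. -11. 104.  -0.  87. 109.]
shift [ 1.9 77.1  1.1] turn [ 0.0013 -0.0005 -0.0015] alt [-3.14e+00  2.00e-03 -1.00e-03]
```

View pics/w6.png

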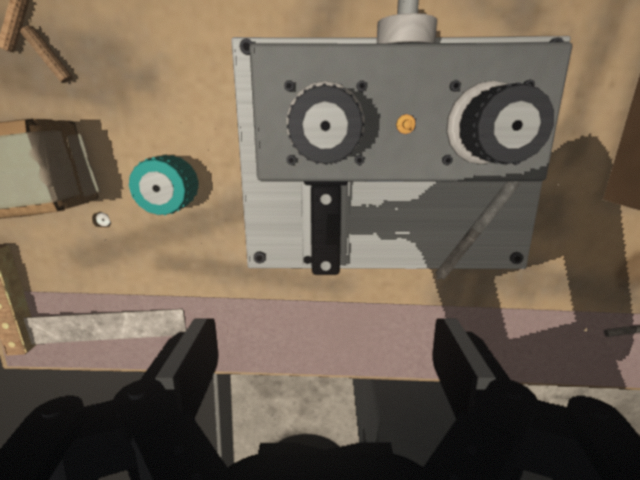

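The key is in, straight, with its shoulder at the housing's front edge (row ~183) and the blade centred. The left cap's top centre is at (325,126). I refit the head from this view.

```bash
python3 - <<'E'
from h import *
from scipy.optimize import least_squares
L=np.array([[60,125,12],[-125,125,12],[0,55,97],[0,-55,97],[-40,105,52],[-40,-105,52],[50,-105,52]],float)
P=np.array([[233,39],[249,268],[325,126],[517,126],[260,180],[546,180],[571,41]],float)
L2=np.array([[60,125,12],[60,-125,12],[-125,-125,12],[-125,125,12],[0,55,97],[0,-55,97]],float)
P2=np.array([[200,100],[442,90],[433,259],[221,266],[258,168],[387,162]],float)
def W(v,L):
    c,s=np.cos(v[2]),np.sin(v[2]); return np.stack([v[0]+c*L[:,0]-s*L[:,1],v[1]+s*L[:,0]+c*L[:,1],L[:,2]+v[3]],1)
m=load('w6.png');m2=load('w2.png')
r=least_squares(lambda v:(proj(m,W(v,L))-P).ravel(),[560,160,0,0]);print(r.x,r.fun.reshape(-1,2).round(1).tolist(),W(r.x,L)[2])
r=least_squares(lambda v:np.r_[(proj(m,W(v,L))-P).ravel(),(proj(m2,W(v,L2))-P2).ravel()],[560,160,0,0]);print(r.x,W(r.x,L)[2])
for dz in (0,-8,-16): print(dz,atz(m,(325,126),97+dz),atz(m2,(258,168),97+dz))
print(tri(m,(325,126),m2,(258,168)))
E
```

```text
[ 5.62660267e+02  1.61529296e+02  4.21747354e-02 -4.92523349e+00] [[-0.2, -0.4], [0.7, -0.3], [1.7, -0.0], [-2.5, -1.2], [-1.2, 1.5], [-0.3, 0.4], [1.9, 0.3]] [560.34134414 216.48038895  92.07476651]
[ 5.62355615e+02  1.61492847e+02  4.07220771e-02 -5.11876984e+00] [560.11651946 216.44725012  91.88123016]
0 [560.41192098 217.49250748  97.        ] [559.79920035 216.11766351  97.        ]
-8 [560.2186724  217.49919327  89.        ] [558.73048988 217.51852135  89.        ]
-16 [560.02542381 217.50587906  81.        ] [557.66177942 218.91937919  81.        ]
(array([559.78375305, 217.16369169,  92.91122393]), np.float64(1.249777154737465))
```

play_rows(
  steps=[0,0,20,0,-0.18,0,0,0,0,40,0,-0.36,0,0,0,0,60,0.5,-0.54,0,0,0,0,77,0.5,-0.72,0,0,0,0,77,0.5,-0.9,0,0],
)

```text
t: 15.58
eef_pos: [560.2, 216.7, 179.2]
tcp_rot: [-123.4, 89.9, -159.3]
wrist_force: [-0.7, -0.6, 0.3]
finger_gap: 85.3
```

play_rows(
  steps=[0,0,0,0,-0.18,0,0,0,0,0,0,-0.36,0,0,0,0,0,0,-0.54,0,0,0,0,0,0,-0.67,0,0,0,0,0,0,-0.67,0,0],
)

```text
t: 16.2
eef_pos: [559.5, 216.9, 179.8]
tcp_rot: [-163.4, 89.9, -161.2]
wrist_force: [-0.3, -0.1, -0.3]
finger_gap: 85.4
```

```bash
python3 - <<'E'
from h import *
go((560.2,217,100),2.2)
E
```

```text
t 16.2 pos [559.5 216.9 179.8] jaw 2.19 tilt [-1.5e-03 -5.0e-04 -1.0e+00] gap 85.4 F [-0.3 -0.1 -0.3] q [19. -2. 96. -0. 86. 17.]
shift [79.8  0.1  0.9] turn [-0.0002 -0.0016  0.0005] alt [3.141e+00 1.000e-03 2.000e-03]
```

play_rows(
  steps=[0,40,0,0.5,0,0,0,0,80,0,0.5,0,0,0,0,92,0,0.5,0,0,0,0,100,0,0.5,0,0,0,0,104,0,0.5,0,0,0],
)

```text
t: 16.82
eef_pos: [560.8, 217.2, 77.9]
tcp_rot: [17.1, 89.9, 19.3]
wrist_force: [-1.3, -0.8, -0.3]
finger_gap: 85.6
```

play_rows(
  steps=[90,0,0,0,0,0,0,120,0,0,0,0,0,0,135,0,0,0,0,0,0],
  grip_force=30,
)

```text
t: 17.2
eef_pos: [560.6, 217.1, 77.8]
tcp_rot: [17.4, 89.9, 19.6]
wrist_force: [0.7, 0.2, 2.6]
finger_gap: 42.0
```

```bash
python3 - <<'E'
from h import *
go((560.2,217,75),2.2);print(readout.get_state()['ft_torque'])
E
```

```text
t 17.2 pos [560.6 217.1  77.8] jaw 2.23 tilt [ 9.e-04  3.e-04 -1.e+00] gap 42.0 F [0.7 0.2 2.6] q [ 19.   2. 102.   0.  76.  17.]
shift [ 2.8 -0.1 -0.4] turn [ 0.0005  0.001  -0.0003] alt [-3.141e+00  0.000e+00  1.000e-03]
[-0.0317316   0.00918473  0.07110066]
```

Cap gripped with no side force. I try one way first (clockwise from above).

play_rows(
  steps=[255,0,0,0,0,0,0,255,0,0,0,0.12,0,0,255,0,0,0,0.25,0,0],
  grip_force=60,
)

```text
t: 17.58
eef_pos: [560.5, 217.2, 77.5]
tcp_rot: [49.1, 90.0, 36.8]
wrist_force: [0.2, 1.6, 3.2]
finger_gap: 40.7
```

```bash
cat > st.py <<'E'
from h import *
s=readout.get_state();go(s['eef_pos']);print('T',s['ft_torque'].round(3))
E
python3 st.py
```

```text
t 17.575 pos [560.5 217.2  77.5] jaw -12.32 tilt [ 6.e-04  4.e-04 -1.e+00] gap 40.7 F [0.2 1.6 3.2] q [ 19.   2. 102.   0.  76.  31.]
shift [0. 0. 0.] turn [ 0.      0.0005 -0.0005] alt [-3.142e+00  1.000e-03  1.000e-03]
T [ 0.435 -0.066  0.074]
```

play_rows(
  steps=[255,0,0,0,0.1,0,0,255,0,0,0,0.17,0,0],
)

```text
t: 17.82
eef_pos: [560.4, 217.4, 77.5]
tcp_rot: [73.9, 90.0, 52.0]
wrist_force: [-1.3, 2.2, 3.5]
finger_gap: 41.3
```

```bash
python3 st.py
```

```text
t 17.825 pos [560.4 217.4  77.5] jaw -21.97 tilt [ 5.e-04  6.e-04 -1.e+00] gap 41.3 F [-1.3  2.2  3.5] q [ 19.   2. 102.   0.  76.  41.]
shift [0. 0. 0.] turn [ 0.      0.0002 -0.0007] alt [-3.142e+00  1.000e-03  0.000e+00]
T [0.433 0.152 0.497]
```

play_rows(
  steps=[255,0,0,0,0.05,0,0,255,0,0,0,0.05,0,0],
)

```text
t: 18.08
eef_pos: [560.4, 217.3, 77.5]
tcp_rot: [79.3, 90.0, 54.7]
wrist_force: [-0.4, 3.5, 4.1]
finger_gap: 41.0
```

```bash
python3 st.py
```

```text
t 18.075 pos [560.4 217.3  77.5] jaw -24.65 tilt [ 4.e-04  6.e-04 -1.e+00] gap 41.0 F [-0.4  3.5  4.1] q [ 19.   2. 102.   0.  76.  43.]
shift [0. 0. 0.] turn [ 0.      0.0001 -0.0007] alt [-3.142e+00  1.000e-03  0.000e+00]
T [0.573 0.185 0.47 ]
```

The torque climbed to 0.5 N m about 24° from the start and stayed there, so that is the stop. I turn the other way.

play_rows(
  steps=[255,0,0,0,-0.17,0,0,255,0,0,0,-0.34,0,0,255,0,0,0,-0.51,0,0,255,0,0,0,-0.68,0,0,255,0,0,0,-0.85,0,0],
)

```text
t: 18.7
eef_pos: [560.5, 216.9, 77.3]
tcp_rot: [-39.5, 90.0, -15.1]
wrist_force: [0.9, 0.3, 3.7]
finger_gap: 41.3
```

```bash
python3 st.py
```

```text
t 18.7 pos [560.5 216.9  77.3] jaw 24.4 tilt [ 5.e-04 -1.e-04 -1.e+00] gap 41.3 F [0.9 0.3 3.7] q [ 19.   2. 102.  -0.  76.  -6.]
shift [0. 0. 0.] turn [-0.      0.0004  0.0003] alt [ 3.142e+00  0.000e+00 -1.000e-03]
T [-0.026 -0.049  0.01 ]
```

play_rows(
  steps=[255,0,0,0,-0.17,0,0,255,0,0,0,-0.34,0,0,255,0,0,0,-0.5,0,0],
)

```text
t: 19.08
eef_pos: [560.5, 216.9, 77.4]
tcp_rot: [-66.1, 90.0, -13.1]
wrist_force: [0.8, -0.6, 2.7]
finger_gap: 41.1
```

```bash
python3 st.py
```

```text
t 19.075 pos [560.5 216.9  77.4] jaw 53.03 tilt [ 6.e-04 -1.e-04 -1.e+00] gap 41.1 F [ 0.8 -0.6  2.7] q [ 19.   2. 102.  -0.  76. -34.]
shift [0. 0. 0.] turn [-0.      0.0002  0.0006] alt [ 3.142e+00  1.000e-03 -0.000e+00]
T [-0.008 -0.175 -0.039]
```

Now 51° from the start, with almost no torque: this is the loosening way. I turn on to about 95°.

play_rows(
  steps=[255,0,0,0,-0.17,0,0,255,0,0,0,-0.34,0,0,255,0,0,0,-0.51,0,0,255,0,0,0,-0.68,0,0,255,0,0,0,-0.78,0,0],
)

```text
t: 19.7
eef_pos: [560.9, 216.9, 77.6]
tcp_rot: [-99.7, 89.9, -2.0]
wrist_force: [3.6, -0.5, 3.3]
finger_gap: 41.3
```

```bash
python3 st.py
```

```text
t 19.7 pos [560.9 216.9  77.6] jaw 97.66 tilt [ 1.5e-03 -1.0e-04 -1.0e+00] gap 41.3 F [ 3.6 -0.5  3.3] q [ 19.   2. 102.  -0.  76. -79.]
shift [0. 0. 0.] turn [ 0.     -0.0003  0.0015] alt [-3.142e+00 -2.000e-03 -0.000e+00]
T [ 0.015 -0.633 -0.036]
```

play_rows(
  steps=[255,-2,0,0,0,0,0,255,-5,0,0,0,0,0,255,-5,0,0,0,0,0],
)

```text
t: 20.08
eef_pos: [560.6, 217.0, 82.3]
tcp_rot: [-82.7, 89.9, 14.5]
wrist_force: [4.2, 0.8, 1.9]
finger_gap: 41.2
```

```bash
python3 st.py
```

```text
t 20.075 pos [560.6 217.   82.3] jaw 97.26 tilt [ 9.e-04  2.e-04 -1.e+00] gap 41.2 F [4.2 0.8 1.9] q [ 19.   2. 102.  -0.  76. -79.]
shift [0. 0. 0.] turn [-0.      0.0001  0.0009] alt [ 3.142e+00  1.000e-03 -0.000e+00]
T [ 0.174 -0.821 -0.089]
```

play_rows(
  steps=[255,-12,0,0,0,0,0,255,-30,0,0,0,0,0,255,-60,0,0,0,0,0,255,-100,0,0,0,0,0,255,-120,0,0,0,0,0],
)

```text
t: 20.7
eef_pos: [560.5, 217.1, 204.6]
tcp_rot: [-81.0, 89.9, 16.3]
wrist_force: [0.1, 0.4, -1.8]
finger_gap: 41.1
```

play_rows(
  steps=[255,0,0,0,0,0,0,255,0,0,0,0,0,0],
)

```text
t: 20.95
eef_pos: [559.8, 216.8, 200.4]
tcp_rot: [101.3, 89.9, -161.3]
wrist_force: [0.4, -0.1, -2.6]
finger_gap: 41.1
```

```bash
python3 st.py; python3 - <<'E'
from h import *
i,_=snap('side','s7.png'); j,_=snap('scene','sc7.png'); k,_=snap('wrist','w7.png')
a=cv2.resize(i[120:330,200:440],(400,350)); b=cv2.resize(j[170:310,310:470],(400,350))
cv2.imwrite('pics/c7.png',np.vstack([np.hstack([a,b]),np.hstack([cv2.resize(k,(320,240)),cv2.resize(i,(320,240)),np.zeros((240,160,3),np.uint8)])])[:,:,::-1])
E
```

```text
t 20.95 pos [559.8 216.8 200.4] jaw 97.34 tilt [-2.e-03 -7.e-04 -1.e+00] gap 41.1 F [ 0.4 -0.1 -2.6] q [ 19.  -2.  94.   0.  88. -79.]
shift [0. 0. 0.] turn [-0.     -0.0004 -0.0021] alt [ 3.142e+00 -3.000e-03  1.000e-03]
T [ 0.002 -0.035 -0.024]
```

View pics/c7.png

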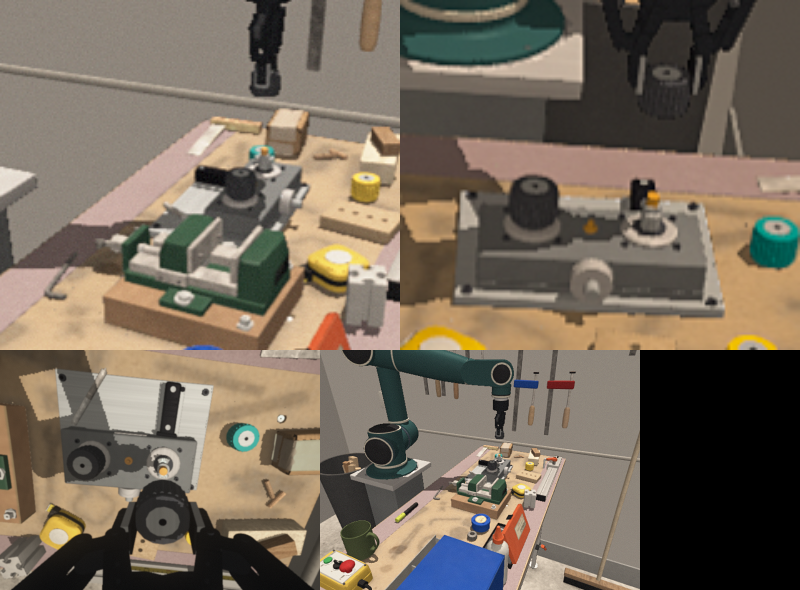

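The cap is held clear above the bare spindle (nose visible), the right cap and drill are in place, and the key is in its slot. One close crop to check that the key's shoulder is still home.

```bash
python3 -c "
import cv2
a=cv2.imread('pics/w7.png')[40:260,250:450];b=cv2.rotate(cv2.imread('pics/w6.png')[100:290,240:420],cv2.ROTATE_180)
import numpy as np
cv2.imwrite('pics/c8.png',np.hstack([cv2.resize(a,(440,484),interpolation=2),cv2.resize(b,(360,484),interpolation=2)]))"
```

```text
(no output)
```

View pics/c8.png

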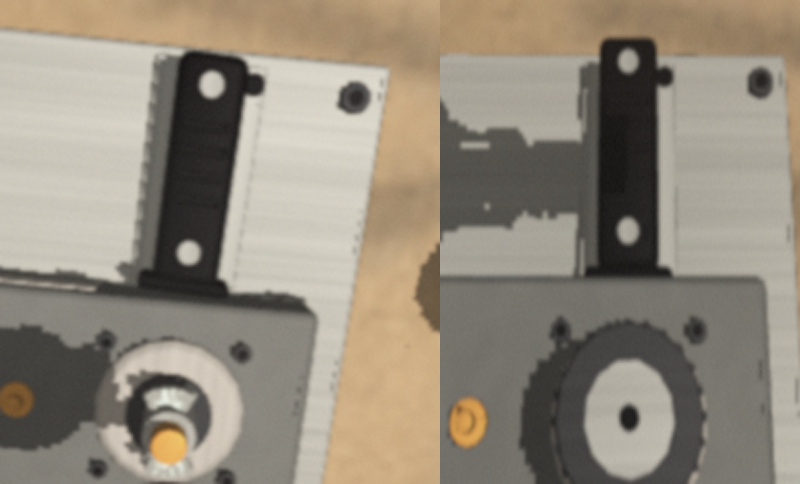

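```bash
python3 - <<'E'
from h import *
v=(562.4,161.5,.0407)
def hd(X): 
    c,s=np.cos(v[2]),np.sin(v[2]); d=X[:2]-np.array(v[:2]); return (c*d[0]+s*d[1],-s*d[0]+c*d[1])
f=lambda m,p,z:np.round(hd(atz(m,p,z-5)),1)
m7=load('w7.png');m6=load('w6.png')
print('after: rivets',f(m7,(345.9,78.2),41),f(m7,(335.5,154.5),41),'rear',f(m7,(346.8,64.5),41),'corner screw',f(m7,(250+354/2.2,40+97/2.2),12))
print('before: rivets',f(m6,(325.5,266),41),f(m6,(325.5,199.5),41),'rear',f(m6,(326,274.5),41),'corner screw',f(m6,(260,258),12))
E
```

```text
after: rivets [-110.1   61.1] [-54.5  58.8] rear [-119.3   60.8] corner screw [-112.7  115.8]
before: rivets [-111.6   55.8] [-55.7  55.8] rear [-119.2   55.4] corner screw [-115.5  114.9]
```

```bash
python3 -c "
from h import *
print(manip.close_job())"; python3 st.py
```

```text
the job is handed in; nothing more can be done
None
the job is handed in; nothing more can be done
```

I handed the job in at about 21 s, with the left cap off and held in the gripper about 120 mm above its spindle and the lock key left in its slot.

- **Key:** I slid it fork first into the left slot until it stopped hard, with 21 N of push at the wrist, then set it down and let go.
- **Cap:** Clockwise (from above) met a stop about 24° from the start at roughly 0.5 N m. Anticlockwise turned with almost no torque, and at about 95° the cap lifted straight off.

**Last checks**
- **Cap held:** The finger opening read 41 mm. It reads about 2 mm low on the known sizes, so that fits the 44 mm cap.
- **Spindle and bystanders:** The pictures show the bare left spindle nose and the right cap on. The drill and the other bystanders that were in view looked undisturbed; I did not measure them.
- **Key home:** The rear of its grip measures at x = -119.3 mm on the head, against -120 expected and -119.2 before the twisting.

**What disagreed**
- **Missed grasp:** The reported tool height put the fingertips about 17 mm too low. The first grasp closed on air just above the grip, and I corrected it by feel.
- **Sideways position of the key:** The last oblique view put the key 4 to 6 mm off the slot line, more than the slot allows (±2 mm). The earlier view put it within 1 mm, so I took this as camera error.

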